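# Put the fabric shears away in their die-cut foam pocket

### The job

Put the orange-handled fabric shears back in their own cut-out in the foam tray: lay them in the only way round that fits the outline, then press them down against the grip of the foam until handles and blades are fully home, resting level on the pocket's floor. Do not drop them in, leave the other tools and sewing things where they are, and let go at the end.

Things in the scene. Friction and masses are not known exactly. Their poses are not given: they have to be found in the camera images.
- shears: Closed rigid fabric shears, 214 mm long, 0.14 to 0.21 kg, flat on the table; this side stays down. Origin: underside, under the pivot, near the centre of mass. x points to the tips, y to the side of the large bow (finger ring), z up. Steel shank: x -22 to 42, y -12 to 12, z 0 to 12 mm: grip it across y at the origin. Underside edges are round or bevelled.
- shears_tip (a point): Tips of the blades: 108 mm along x from the shears' origin, 6 mm above the underside. Blades: x 41 to 108, tapering from 22 to 5 mm wide, z 3 to 9 mm.
- shears_bows (a point): Top of the orange plastic bows where they lie side by side: 62 mm along -x from the shears' origin, 12 mm above the underside; a place to press. Bows are 12 mm round bars (z 0 to 12): large bow x -106 to -30, y 1.5 to 47.5; small bow x -87 to -29, y -41 to -1.
- tray: Fixed white tray, 264 x 214 mm, rim 42 mm high, filled with charcoal foam whose surface is 38 mm above the underside. Origin: centre of the underside; x its long axis, z up. The shears' pocket has a bright yellow floor and is 10.5 mm deep, so shears that are home stand 1.5 mm above the foam. Its outline leaves 2 mm all round the shears.
- pocket (a point): On the pocket floor where the shears' origin belongs: (0, 37, 27.5) mm in the tray's frame, axes as the tray's; shears that are home have x and y along these. Here thumb scoops for the fingers, 36 mm long in x, reach 42 mm to each side of the pocket's axis; their floor is 6 mm above the pocket floor (4.5 mm below the foam), so fingers that grip low stop there.
- pocket_tip (a point): On the pocket floor under where the tips belong: 108 mm along x from point pocket.
- pocket_bows (a point): On the pocket floor under where point shears_bows belongs: 62 mm along -x from point pocket. Four sprung foam lips in the pocket walls (outside each bow; both sides of the shank at x = 31 mm) hold laid-in shears about 6 mm above the floor. They give way sideways to about 8 to 12 N of downward push at one end (the other end may rise a little: press there in turn) or 12 to 18 N at the pivot.
- seam_gauge: Aluminium seam gauge with a blue slider, 152 x 20 mm, 11 mm high, loose in its own pocket of the tray, 75 mm to the -y side of the shears' pocket. Origin: centre of the underside. Leave it.
- seam_ripper: Violet seam ripper with clear cap, 127 mm long, 10 mm high, loose in its own pocket of the tray, 114 mm to the -y side of the shears' pocket. Leave it.
- spool_green: Green thread spool standing on the table, 34 mm diameter, 60 mm high. Origin: centre of the underside. Leave it.
- spool_yellow: Yellow thread spool, as the green one. Leave it.
- spool_pink: Pink thread spool, as the green one. Leave it.
- thread_pail: White pail full of thread spools, 132 mm diameter, 112 mm high over the spools. Origin: centre of the underside. Leave it.
- button_jar: Round glass jar of buttons, 116 mm diameter, 90 mm high. Origin: centre of the underside. Leave it.
- bobbin_box: Flat bobbin box, 115 x 75 x 22 mm. Origin: centre of the underside. Leave it.

How it is judged:
By the outcome, as a careful person would: the job done as asked, in the order asked, and still so for the second after the job is handed in, with the robot touching nothing.
It also fails if it takes over 51 s, if anything falls off the work surface, if the arm or the gripper's body presses on something with over 40 N, if the wrist force passes 120 N, or if a joint passes its speed limit or range.

### The arm

A 7-joint arm with a two-finger parallel gripper is mounted at the origin on the work surface. World frame = base frame: x ahead of the robot, y to its left, z up, the work surface at z = 0. Lengths are in m, angles in degrees, forces in N, time in s.
With the tool pointing down it reaches from about 0.425 to 0.875 m from the base axis. Payload 4.7 kg.
Tool frame: the origin (TCP) lies between the finger pads; the fingertips stand env.tip_reach ahead of it and the grasp point (between the pads) lies 2 mm behind it (env.tip_reach is the distance from the TCP to the fingertips, in m); z points along the fingers, y is the line along which they close (so a half turn about z gives the same grasp; the last joint's range is limited). The gripper opens to 87 mm and grips with 3 to 60 N. Pads are 19 mm wide; open, the fingers measure 117 mm over their backs; the gripper's body (75 mm by 190 mm) begins 51 mm behind the grasp point.
Start: joints at [-69.609, 18.392, -4.016, 83.108, 1.295, 78.541, -3.26], TCP at [0.218, 0.612, 0.24] pointing down, gripper open.
Joint ranges: [-163.93, 163.93], [-17.29, 119.83], [-79.2, 71.16], [3.27, 140.29], [-89.18, 269.18], [5.43, 117.66], [-154.24, 154.24]. Speed limits (degrees/s): [147.25, 147.25, 180, 180, 180, 180, 180].

### API

Orientations are given as [roll, pitch, yaw] about the fixed x, y, z axes, in that order (R = Rz(yaw) Ry(pitch) Rx(roll)).
In Python, from cell import env, cam gives the robot as it stands (env), with the cameras (cam).
- The arm moves only by the tool inch_along, called after "Emit:" as name(argument=value, ...) on one line, values as JSON. Schema: {"type":"object","properties":{"moves":{"type":"object","properties":{"x":{"type":"array","items":{"type":"number"},"minItems":1,"maxItems":8},"y":{"type":"array","items":{"type":"number"},"minItems":1,"maxItems":8},"z":{"type":"array","items":{"type":"number"},"minItems":1,"maxItems":8},"rz":{"type":"array","items":{"type":"number"},"minItems":1,"maxItems":8},"jaw":{"type":"array","items":{"type":"number"},"minItems":1,"maxItems":8}},"additionalProperties":false,"required":["x","y","z","rz","jaw"]},"squeeze":{"type":"number"},"only":{"type":"string"},"quiet":{"type":"boolean"},"lines":{"type":"string"}},"required":["moves"],"additionalProperties":false}. moves is an object with one list for each field, all of the same length, 1 to 8, a row being the entries at one place: x, y, z (the shift in shares of 0.6 m (1.0 is 0.6 m)), rz (a turn about the tool's z in shares of 360 degrees (1.0 is 360 degrees)), jaw (the finger opening in m); each row is the pose to reach, as a shift and turn from the pose commanded when the call began, along the tool's axes at that moment; what a row does not reach only later rows make up. A row lasts 1/12 s, in which the tool goes at most 0.0417 m and 7.16 degrees, less where a joint would pass 70% of its speed; a pose out of reach is approached as far as the arm can. The fingers move at their own pace and stop on an object; squeeze is the grip in N (left out, the last holds). Time passes only in rows, so rows that do not move let the fingers close. The tool returns the time, the measured TCP pose, the force, the opening and the grip force at its end. only (a regular expression) keeps the lines of the reply that match it, lines (a string "A,B") keeps lines A to B, and quiet returns only ok. No shift or turn number may pass 1 either way. Input that does not fit is refused with a message, and nothing moves.
- env.get_obs(): the state, without advancing time (a new reading comes with each control period).
- cam.read_camera(name): name is "side" or "top"; returns a dict with "color" (384x512x3 uint8, blue, green, red), "fx", "fy", "cx", "cy" (pixels), "world_from_camera" (4x4, takes a point from camera to world coordinates). Camera axes: x right, y down, z forward; pixel columns grow to the right and rows downward; lengths in m; the calibration is good to about 2 mm. A picture is of the moment at which its call begins. There is no depth.
- env.sign_off(): hands the job in; it is judged then, once.
The state is a dict: "time_s": time; "qpos": joint angles; "joint_velocities": joint speeds; "effort": joint torques, N m; "tool_pos": TCP position; "tool_rot": TCP orientation; "force": force on the tool from outside, world axes, zero at the start; "wrist_torque": the same for the moment, N m; "grip_width": finger opening in m; "grasp_force": force on a finger pad.
Only numpy, scipy, OpenCV 4.12 (cv2) and the standard library are available. Lean on these libraries where they do the work, as an engineer would, in place of code of your own. Each camera call takes 0.05 s, during which the arm holds its last target. There are 200 camera calls.

## Working session

There is one attempt and no reset: what is moved stays moved. The work goes in short steps, Python scripts to look and compute and a tool call to move; the robot and the scene stay as the last step left them, time stands still between calls to the robot, and variables do not carry over. Pictures are saved under pics/ and viewed, at most 10 in all, crops included, and the job is handed in when it is done.

```bash
ls; mkdir -p pics; python3 - <<'E'
from cell import env, cam
import cv2
o=env.get_obs();print(o,env.tip_reach)
for n in("top","side"):
    c=cam.read_camera(n);cv2.imwrite(f"pics/{n}0.png",c["color"]);print(n,c["fx"],c["fy"],c["cx"],c["cy"],c["world_from_camera"])
E
```

```text
cell.py
pics
{'time_s': 0.0, 'qpos': array([-69.60901304,  18.43905988,  -4.01602418,  83.17339101,
         1.29547077,  78.54252459,  -3.25963297]), 'joint_velocities': array([ 0.04095578, -0.01208819,  0.06928613, -0.00167429,  0.1100811 ,
        0.03138132, -0.05479585]), 'effort': array([-2.96772059e-04, -4.91269076e+01, -4.03943919e-01, -3.12532103e+01,
       -6.37527765e-02,  4.36415698e-02,  1.59732731e-04]), 'tool_pos': array([0.21773302, 0.61189513, 0.23847481]), 'tool_rot': array([-1.79890297e+02,  6.08696073e-03,  1.60419664e+02]), 'force': array([-0.69270291, -0.81857695, -0.5470886 ]), 'wrist_torque': array([-0.00594269,  0.02698569, -0.01357726]), 'grasp_force': 0.0, 'grip_width': 0.0870508463683015} 0.017
top 405.2158967477323 405.2158967477323 246.14988470169408 195.72057318007728 [[-0.02714351 -0.99155318  0.12682867  0.37991606]
 [-0.99947829  0.02914166  0.01392553 -0.01360579]
 [-0.0175039  -0.12638452 -0.99182688  1.63436849]
 [ 0.          0.          0.          1.        ]]
side 384.16541456213446 384.16541456213446 254.0033276954378 189.59985610499828 [[ 0.83016597 -0.42710986  0.35833174  0.14144775]
 [-0.55720045 -0.61399159  0.55905454 -0.73000463]
 [-0.01876503 -0.66377066 -0.74770073  0.98384716]
 [ 0.          0.          0.          1.        ]]
```

View pics/top0.png

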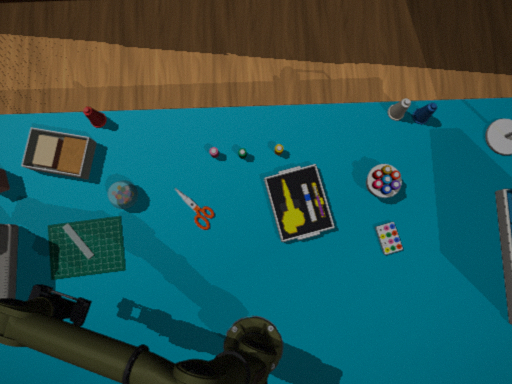

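View pics/side0.png

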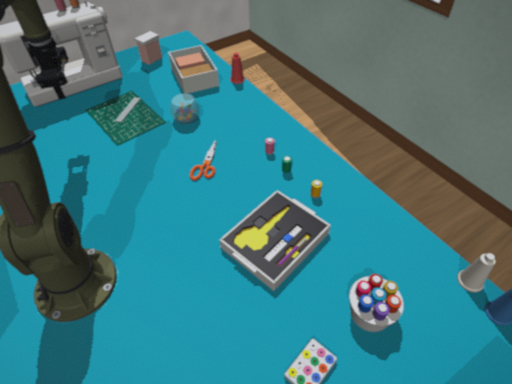

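```bash
cat > h.py <<'E'
import numpy as np, cv2
def rays(c,uv):
    uv=np.atleast_2d(uv).astype(float);T=c["world_from_camera"]
    d=np.c_[(uv[:,0]-c["cx"])/c["fx"],(uv[:,1]-c["cy"])/c["fy"],np.ones(len(uv))]@T[:3,:3].T
    return T[:3,3],d
def plane(c,uv,z):
    o,d=rays(c,uv);return o+d*((z-o[2])/d[:,2])[:,None]
def proj(c,P):
    T=c["world_from_camera"];q=(np.atleast_2d(P)-T[:3,3])@T[:3,:3]
    return q[:,:2]/q[:,2:]*c["fx"]+[c["cx"],c["cy"]]
def mask(c,lo,hi):
    return cv2.inRange(cv2.cvtColor(c["color"],cv2.COLOR_BGR2HSV),lo,hi)
def biggest(m):
    cs,_=cv2.findContours(m,cv2.RETR_EXTERNAL,cv2.CHAIN_APPROX_NONE)
    return max(cs,key=cv2.contourArea)[:,0]
E
python3 - <<'E'
from cell import env, cam
from h import *
ims=[]
for n,(sx,sy),(tx,ty) in (("top",(195,208),(300,203)),("side",(204,160),(275,238))):
    c=cam.read_camera(n)
    for (x,y),r in (((sx,sy),32),((tx,ty),60)):
        ims.append(cv2.resize(c["color"][y-r*3//4:y+r*3//4,x-r:x+r],(400,300),interpolation=cv2.INTER_CUBIC))
    ye=mask(c,(22,150,100),(34,255,255));o=mask(c,(3,150,120),(15,255,255))
    for m,z,nm in((ye,.0275,"yellow"),(o,.008,"orange")):
        k=biggest(m);w=plane(c,k,z)[:,:2].astype(np.float32)
        print(n,nm,len(k),"pxbox",cv2.boundingRect(k),"rect",cv2.minAreaRect(w),"box",w.min(0),w.max(0))
cv2.imwrite("pics/crops.png",np.vstack([np.hstack(ims[:2]),np.hstack(ims[2:])]))
E
```

```text
top yellow 126 pxbox (282, 179, 23, 55) rect ((0.5393742322921753, -0.17603284120559692), (0.08697628229856491, 0.2156425565481186), 87.80452728271484) box [ 0.43213242 -0.21749844] [ 0.64878225 -0.13024916]
top orange 84 pxbox (194, 206, 20, 23) rect ((0.5067526698112488, 0.1836540400981903), (0.07720360904932022, 0.08875139057636261), 88.39686584472656) box [0.4619727  0.14477903] [0.5519681 0.2212702]
side yellow 127 pxbox (235, 207, 54, 42) rect ((0.5442761182785034, -0.15405181050300598), (0.207319438457489, 0.08310189843177795), 15.227408409118652) box [ 0.4372783  -0.21228479] [ 0.6475219  -0.12933396]
side orange 79 pxbox (191, 161, 23, 19) rect ((0.5087366104125977, 0.1856572926044464), (0.08333220332860947, 0.08131077140569687), 67.27316284179688) box [0.46030617 0.13896355] [0.5490342  0.21772361]
```

View pics/crops.png

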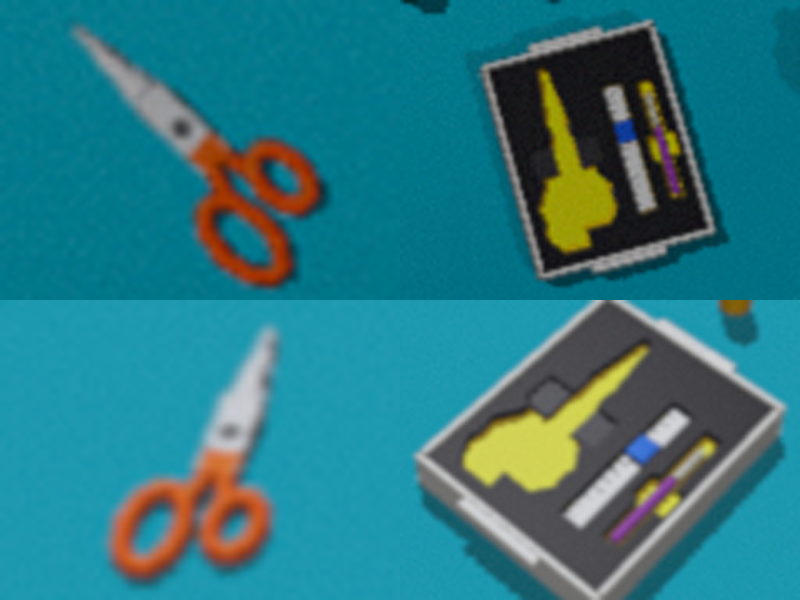

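```bash
cat > m.py <<'E'
from cell import env, cam
from h import *
from scipy.spatial.transform import Rotation as R
K=8
def up(c,roi):
    x,y,w,h=roi
    d=dict(c);d["color"]=cv2.resize(c["color"][y:y+h,x:x+w],None,fx=K,fy=K,interpolation=cv2.INTER_CUBIC);return d
def back(p,roi): return (np.asarray(p,float)+.5)/K-.5+np.array(roi[:2])
def shears(c,roi,z=.006):
    u=up(c,roi);m=cv2.bitwise_not(mask(u,(80,90,0),(110,255,255)))
    # orange connected with steel
    cs,hi=cv2.findContours(m,cv2.RETR_CCOMP,cv2.CHAIN_APPROX_NONE)
    i=max(range(len(cs)),key=lambda i:cv2.contourArea(cs[i]) if hi[0][i][3]<0 else 0)
    holes=sorted([k for k in range(len(cs)) if hi[0][k][3]==i],key=lambda k:-cv2.contourArea(cs[k]))[:2]
    M=[cv2.moments(cs[k]) for k in holes]
    h=np.array([[q["m10"]/q["m00"],q["m01"]/q["m00"]] for q in M])
    W=plane(c,back(cs[i][:,0],roi),z)[:,:2];H=plane(c,back(h,roi),z)[:,:2]
    tip=W[np.argmax(np.linalg.norm(W-H.mean(0),axis=1))]
    A=np.array([[108,0],[-68,24.5],[-58,-21]])/1e3;B=np.array([tip,*H])
    a=A-A.mean(0);b=B-B.mean(0)
    yaw=np.arctan2((a[:,0]*b[:,1]-a[:,1]*b[:,0]).sum(),(a*b).sum())
    r=np.array([[np.cos(yaw),-np.sin(yaw)],[np.sin(yaw),np.cos(yaw)]])
    o=B.mean(0)-r@A.mean(0)
    return o,np.degrees(yaw),(B-(A@r.T+o))*1e3,[q["m00"]/64 for q in M]
def foam(c,roi,z=.04):
    u=up(c,roi);g=cv2.cvtColor(u["color"],cv2.COLOR_BGR2HSV)
    bl=mask(u,(80,110,0),(110,255,255));wh=mask(u,(0,0,135),(180,60,255))
    m=cv2.bitwise_not(cv2.bitwise_or(bl,wh))
    k=cv2.convexHull(biggest(cv2.morphologyEx(m,cv2.MORPH_OPEN,np.ones((15,15)))))[:,0]
    cv2.polylines(u["color"],[k],True,(0,0,255),1)
    W=plane(c,back(k,roi),z)[:,:2].astype(np.float32)
    return cv2.minAreaRect(W*1000),u["color"]
E
python3 - <<'E'
from m import *
t,s=cam.read_camera("top"),cam.read_camera("side")
for c,r in((t,(165,178,60,60)),(s,(180,130,50,60))): print(shears(c,r))
a,i1=foam(t,(255,155,90,95));b,i2=foam(s,(210,180,130,115));print(a,b)
cv2.imwrite("pics/foam.png",np.hstack([cv2.resize(i1,(400,400)),cv2.resize(i2,(400,400))]))
E
```

```text
(array([0.55205284, 0.22256475]), np.float64(45.511504531887226), array([[-1.17326182, -1.15533333],
       [ 0.51626178,  0.66740926],
       [ 0.65700004,  0.48792408]]), [41.6015625, 16.796875])
(array([0.55174103, 0.22022611]), np.float64(45.70484777606684), array([[ 0.06918923,  0.07571602],
       [-0.04090891, -0.01488903],
       [-0.02828032, -0.06082699]]), [26.7890625, 8.453125])
((552.6094360351562, -196.3812255859375), (256.1708068847656, 216.29774475097656), 13.372651100158691) ((551.8434448242188, -200.96217346191406), (248.8053741455078, 199.5643310546875), 13.439501762390137)
```

View pics/foam.png

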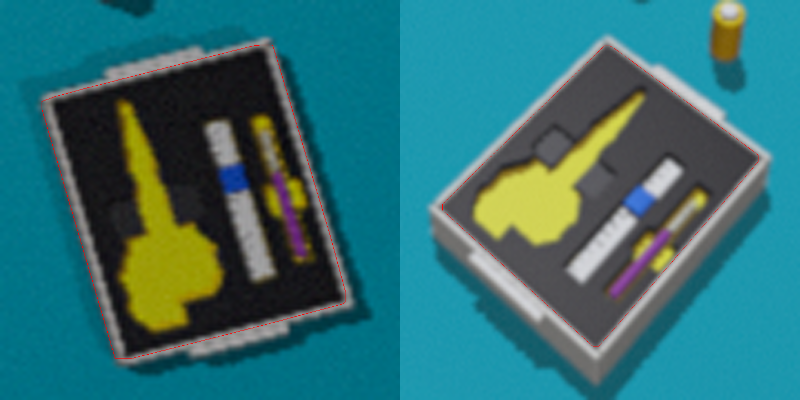

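```bash
python3 - <<'E'
from m import *
t=cam.read_camera("top");r=(255,155,90,95);u=up(t,r)
for th in(85,100,115):
    m=cv2.bitwise_not(cv2.bitwise_or(mask(u,(80,110,0),(110,255,255)),mask(u,(0,0,th),(180,90,255))))
    k=cv2.convexHull(biggest(cv2.morphologyEx(m,cv2.MORPH_OPEN,np.ones((33,33)))))[:,0]
    print(th,cv2.minAreaRect((plane(t,back(k,r),.04)[:,:2]*1000).astype(np.float32)))
y=mask(u,(22,150,90),(34,255,255));k=biggest(y);W=plane(t,back(k,r),.0275)[:,:2]
a=np.radians(13.4);print("axes extents",(W@[np.cos(a),np.sin(a)]).min(),(W@[np.cos(a),np.sin(a)]).max(),(W@[-np.sin(a),np.cos(a)]).min(),(W@[-np.sin(a),np.cos(a)]).max())
P=np.array([.5432,-.165]);print(P@[np.cos(a),np.sin(a)],P@[-np.sin(a),np.cos(a)])
o=env.get_obs();Rt=R.from_euler('xyz',o["tool_rot"],degrees=True).as_matrix();print(Rt)
print(Rt.T@(np.array([.552,.2213,.15])-o["tool_pos"]))
E
```

```text
85 ((552.7337036132812, -197.77162170410156), (250.856201171875, 200.29437255859375), 13.494536399841309)
100 ((552.7832641601562, -197.90380859375), (252.07778930664062, 201.81063842773438), 13.490467071533203)
115 ((552.8475952148438, -197.9506378173828), (253.62155151367188, 203.5916748046875), 13.486160278320312)
axes extents 0.38187600942285677 0.6002380342132468 -0.3277479431866952 -0.23585810739328716
0.4901734529668083 -0.2863934810825767
[[-9.42161791e-01  3.35158406e-01 -5.04355097e-05]
 [ 3.35158402e-01  9.42161727e-01 -3.53471215e-04]
 [-7.09504420e-05 -3.49930958e-04 -9.99999936e-01]]
[-0.44586731 -0.25636839  0.08948199]
```

Careful with the scale: shifts go in shares of 0.6 m and turns go in shares of 360 degrees. That gives: -0.446 m / 0.6 = -0.7433, -0.256 m / 0.6 = -0.4267, 114.8 degrees / 360 = 0.3189.

```bash
cat > go.py <<'E'
import sys
from m import *
x,y,z,yaw=map(float,sys.argv[1:5])
o=env.get_obs();Rm=R.from_euler('xyz',o["tool_rot"],degrees=True)
d=Rm.as_matrix().T@(np.array([x,y,z])-o["tool_pos"])
dy=(yaw-o["tool_rot"][2]+90)%180-90 if len(sys.argv)<6 else yaw-o["tool_rot"][2]
print("t",o["time_s"],"shift",d.round(4),"turn",round(-dy,2),"rot",o["tool_rot"].round(2),"pos",o["tool_pos"].round(4),"F",o["force"].round(1),"w",round(o["grip_width"],4),"q",o["qpos"].round(0))
E
```

Emit:
inch_along(moves={"x":[-0.7433,-0.7433,-0.7433,-0.7433,-0.7433,-0.7433,-0.7433,-0.7433],"y":[-0.4267,-0.4267,-0.4267,-0.4267,-0.4267,-0.4267,-0.4267,-0.4267],"z":[0.0833,0.0833,0.0833,0.0833,0.0833,0.0833,0.0833,0.0833],"rz":[0.3189,0.3189,0.3189,0.3189,0.3189,0.3189,0.3189,0.3189],"jaw":[0.087,0.087,0.087,0.087,0.087,0.087,0.087,0.087]})

```text
time_s: 1.02
tool_pos: [0.4346, 0.3587, 0.2075]
tool_rot: [180.0, -0.0, 102.8]
force: [0.5, 0.9, -0.6]
grip_width: 0.0869
grasp_force: 0.0
```

```bash
python3 go.py .552 .2214 .12 45.6 1
```

```text
t 1.0167 shift [-0.1599  0.084   0.0875] turn 57.18 rot [ 1.7996e+02 -4.0000e-02  1.0278e+02] pos [0.4346 0.3587 0.2075] F [ 0.5  0.9 -0.6] w 0.0869 q [-54.   9.  13.  99.  -2.  73. -28.]
```

In the tool's units: -0.16 m / 0.6 = -0.2667, 0.085 m / 0.6 = 0.1417, 57.2 degrees / 360 = 0.1589.

Emit:
inch_along(moves={"x":[-0.2667,-0.2667,-0.2667,-0.2667,-0.2667,-0.2667,-0.2667,-0.2667],"y":[0.14,0.14,0.14,0.14,0.14,0.14,0.14,0.14],"z":[0.1417,0.1417,0.1417,0.1417,0.1417,0.1417,0.1417,0.1417],"rz":[0.1589,0.1589,0.1589,0.1589,0.1589,0.1589,0.1589,0.1589],"jaw":[0.087,0.087,0.087,0.087,0.087,0.087,0.087,0.087]})

```text
time_s: 1.68
tool_pos: [0.5521, 0.2226, 0.1218]
tool_rot: [-180.0, 0.0, 45.5]
force: [0.8, 0.1, -1.4]
grip_width: 0.0871
grasp_force: 0.0
```

```bash
python3 go.py .552 .2214 .026 45.6 1
```

```text
t 1.6833 shift [-0.0008  0.0008  0.0958] turn -0.14 rot [-1.7999e+02  4.0000e-02  4.5460e+01] pos [0.5521 0.2226 0.1218] F [ 0.8  0.1 -1.4] w 0.0871 q [-46.  18.  25. 100.  -8.  64. -63.]
```

In the tool's units: 0.0985 m / 0.6 = 0.1642, 0.09 m / 0.6 = 0.15.

Emit:
inch_along(moves={"x":[-0.0017,-0.0017,-0.0017,-0.0017,-0.0017,-0.0017],"y":[0.0017,0.0017,0.0017,0.0017,0.0017,0.0017],"z":[0.0667,0.125,0.15,0.1642,0.1642,0.1642],"rz":[0,0,0,0,0,0],"jaw":[0.087,0.06,0.05,0.05,0.05,0.05]})

```text
time_s: 2.18
tool_pos: [0.5524, 0.2224, 0.0244]
tool_rot: [180.0, -0.0, 45.9]
force: [-0.4, 0.1, -0.5]
grip_width: 0.0615
grasp_force: 0.0
```

```bash
python3 go.py .552 .2214 .0232 45.6 1
python3 - <<'E'
from m import *
i=[]
for n,(x,y),r in(("top",(195,208),32),("side",(204,160),32)):
    c=cam.read_camera(n);i.append(cv2.resize(c["color"][y-r:y+r,x-r:x+r],(400,400)))
cv2.imwrite("pics/g.png",np.hstack(i))
E
```

```text
t 2.1833 shift [-0.001   0.0004  0.0012] turn 0.32 rot [ 1.7998e+02 -5.0000e-02  4.5920e+01] pos [0.5524 0.2224 0.0244] F [-0.4  0.1 -0.5] w 0.0615 q [-44.  24.  24. 104. -12.  54. -59.]
```

View pics/g.png

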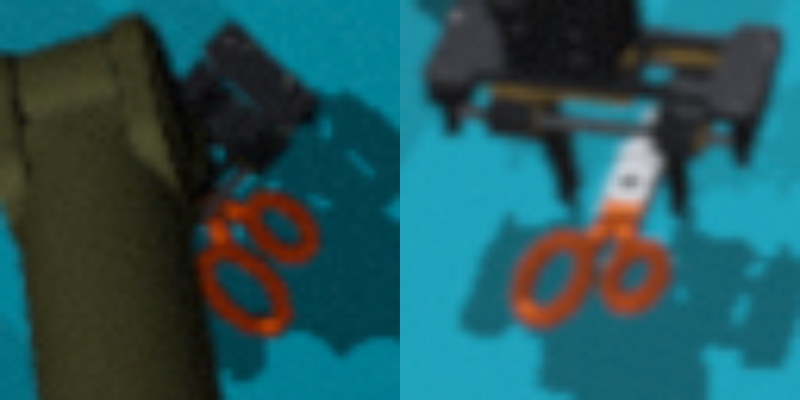

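In the tool's units: 0.001 m / 0.6 = 0.0017.

Emit:
inch_along(moves={"x":[0,0,0,0,0,0,0,0],"y":[0,0,0,0,0,0,0,0],"z":[0.0017,0.0017,0.0017,0.0017,0.0017,0.0017,0.0017,0.0017],"rz":[0,0,0,0,0,0,0,0],"jaw":[0.01,0.01,0.01,0.01,0.01,0.01,0.01,0.01]}, squeeze=45)

```text
time_s: 2.95
tool_pos: [0.552, 0.2222, 0.0231]
tool_rot: [180.0, -0.0, 45.9]
force: [-0.7, 0.5, 3.1]
grip_width: 0.0228
grasp_force: 45.0
```

```bash
python3 go.py .552 .2214 .0232 45.6 1
```

```text
t 2.95 shift [-0.0006  0.0006 -0.0001] turn 0.32 rot [ 1.7999e+02 -3.0000e-02  4.5920e+01] pos [0.552  0.2222 0.0231] F [-0.7  0.5  3.1] w 0.0228 q [-44.  24.  24. 104. -12.  54. -59.]
```

In the tool's units: -0.12 m / 0.6 = -0.2, -0.1 m / 0.6 = -0.1667.

Emit:
inch_along(moves={"x":[0,0,0,0,0],"y":[0,0,0,0,0],"z":[-0.05,-0.1167,-0.1667,-0.2,-0.2],"rz":[0,0,0,0,0],"jaw":[0.01,0.01,0.01,0.01,0.01]})

```text
time_s: 3.37
tool_pos: [0.5546, 0.2233, 0.1478]
tool_rot: [179.9, -0.5, 45.9]
force: [0.2, 0.2, -1.2]
grip_width: 0.023
grasp_force: 45.0
```

```bash
python3 go.py .5437 -.1635 .143 13.6 1
```

```text
t 3.3667 shift [-0.2854  0.2613  0.003 ] turn 32.31 rot [179.87  -0.48  45.91] pos [0.5546 0.2233 0.1478] F [ 0.2  0.2 -1.2] w 0.023 q [-46.  16.  26.  99.  -8.  66. -62.]
```

In the tool's units: -0.228 m / 0.6 = -0.38, 0.208 m / 0.6 = 0.3467, 32.3 degrees / 360 = 0.0897.

Emit:
inch_along(moves={"x":[-0.0475,-0.095,-0.1425,-0.19,-0.2375,-0.285,-0.3325,-0.38],"y":[0.0433,0.0867,0.13,0.1733,0.2167,0.26,0.3033,0.3467],"z":[0,0,0,0,0,0,0,0],"rz":[0.0083,0.0194,0.0333,0.0472,0.0611,0.0722,0.0833,0.0897],"jaw":[0.01,0.01,0.01,0.01,0.01,0.01,0.01,0.01]})

```text
time_s: 4.03
tool_pos: [0.5413, -0.0878, 0.1416]
tool_rot: [-180.0, 0.1, 13.4]
force: [0.5, -0.2, -1.0]
grip_width: 0.0233
grasp_force: 45.0
```

```bash
python3 go.py .5437 -.1635 .143 13.6 1
```

```text
t 4.0333 shift [-0.0153  0.0741 -0.0015] turn -0.15 rot [-1.7996e+02  9.0000e-02  1.3450e+01] pos [ 0.5413 -0.0878  0.1416] F [ 0.5 -0.2 -1. ] w 0.0233 q [-30.  12.  40. 106.  -8.  65. -63.]
```

Lower to ~100 mm TCP (shears underside ~77 mm) over the pocket and look.

In the tool's units: 0.074 m / 0.6 = 0.1233, 0.07 m / 0.6 = 0.1167.

Emit:
inch_along(moves={"x":[-0.0133,-0.0255,-0.0255,-0.0255,-0.0255,-0.0255,-0.0255],"y":[0.0617,0.1167,0.1233,0.1233,0.1233,0.1233,0.1233],"z":[0,0.0167,0.0417,0.0583,0.0667,0.0667,0.0667],"rz":[0,0,0,0,0,0,0],"jaw":[0.01,0.01,0.01,0.01,0.01,0.01,0.01]})

```text
time_s: 4.62
tool_pos: [0.5451, -0.1597, 0.1022]
tool_rot: [-179.9, 0.1, 13.8]
force: [0.6, -0.4, -1.6]
grip_width: 0.0231
grasp_force: 45.0
```

```bash
python3 go.py .5437 -.1635 .1 13.5 1
python3 - <<'E'
from m import *
i=[]
for n,(x,y) in(("top",(290,203)),("side",(262,230))):
    c=cam.read_camera(n);cv2.imwrite(f"pics/{n}1.png",c["color"]);r=50;i.append(cv2.resize(c["color"][y-r:y+r,x-r:x+r],(400,400)))
cv2.imwrite("pics/h1.png",np.hstack(i))
E
```

```text
t 4.6167 shift [-0.0023  0.0034  0.0021] turn 0.29 rot [-1.7993e+02  6.0000e-02  1.3790e+01] pos [ 0.5451 -0.1597  0.1022] F [ 0.6 -0.4 -1.6] w 0.0231 q [-22.  18.  42. 105. -13.  62. -52.]
```

View pics/h1.png

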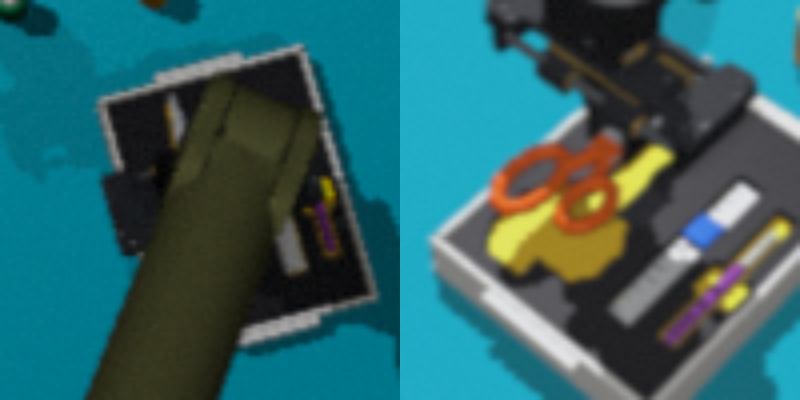

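```bash
cat > rings.py <<'E'
from m import *
def rings(n,roi,z):
    c=cam.read_camera(n);u=up(c,roi);m=mask(u,(2,110,90),(17,255,255))
    m=cv2.morphologyEx(m,cv2.MORPH_CLOSE,np.ones((5,5)))
    cs,hi=cv2.findContours(m,cv2.RETR_CCOMP,cv2.CHAIN_APPROX_NONE)
    hs=sorted([k for k in range(len(cs)) if hi[0][k][3]>=0],key=lambda k:-cv2.contourArea(cs[k]))[:2]
    h=[]
    for k in hs:
        q=cv2.moments(cs[k]);h.append((q["m10"]/q["m00"],q["m01"]/q["m00"]))
    H=plane(c,back(h,roi),z)[:,:2]
    if H[0,1]<H[1,1]:H=H[::-1]
    d=H[0]-H[1];yaw=np.arctan2(d[1],d[0])-np.arctan2(45.5,-10)
    r=np.array([[np.cos(yaw),-np.sin(yaw)],[np.sin(yaw),np.cos(yaw)]])
    return H,np.linalg.norm(d),H.mean(0)-r@np.array([-.063,.00175]),np.degrees(yaw)%360,[cv2.contourArea(cs[k])/64 for k in hs]
E
python3 - <<'E'
from rings import *
o=env.get_obs();print(o["time_s"],o["tool_pos"],o["tool_rot"])
print(rings("side",(225,195,60,60),o["tool_pos"][2]-.0231+.006))
o=env.get_obs();print(o["time_s"],o["tool_pos"],o["tool_rot"])
E
```

```text
4.7167 [ 0.54586377 -0.16032163  0.10321387] [-1.79985284e+02 -5.30649306e-02  1.37662850e+01]
(array([[ 0.47535874, -0.15361027],
       [ 0.49636964, -0.19662574]]), np.float64(0.047872620801833646), array([ 0.54750057, -0.16196434]), np.float64(13.637778709409575), [60.7578125, 37.15625])
4.7667 [ 0.54594212 -0.16064014  0.10342703] [-1.79998797e+02 -7.60168248e-02  1.37402385e+01]
```

In the tool's units: 0.035 m / 0.6 = 0.0583, -0.0038 m / 0.6 = -0.0063, 0.3 degrees / 360 = 0.0008.

Emit:
inch_along(moves={"x":[-0.0033,-0.0063,-0.0063,-0.0063,-0.0063,-0.0063,-0.0063],"y":[0.0017,0.0035,0.0035,0.0035,0.0035,0.0035,0.0035],"z":[0.0167,0.0417,0.0533,0.0583,0.0583,0.0583,0.0583],"rz":[0.0008,0.0008,0.0008,0.0008,0.0008,0.0008,0.0008],"jaw":[0.01,0.01,0.01,0.01,0.01,0.01,0.01]})

```text
time_s: 5.35
tool_pos: [0.5425, -0.1649, 0.0684]
tool_rot: [180.0, -0.1, 13.3]
force: [-0.5, 0.0, -0.9]
grip_width: 0.0231
grasp_force: 45.0
```

```bash
python3 - <<'E'
from rings import *
i=[]
o=env.get_obs();print(o["time_s"],o["tool_pos"],o["tool_rot"])
print(rings("side",(225,195,60,60),o["tool_pos"][2]-.0231+.006))
t,s=cam.read_camera("top"),cam.read_camera("side")
for c,(x,y),r in((t,(290,195),25),(s,(262,230),35)):
    i.append(cv2.resize(c["color"][y-r:y+r,x-r:x+r],(400,400),interpolation=cv2.INTER_CUBIC))
cv2.imwrite("pics/h2.png",np.hstack(i))
o=env.get_obs();print(o["time_s"],o["tool_pos"],o["tool_rot"])
E
```

```text
5.35 [ 0.5425407  -0.16487635  0.06838515] [ 1.79975302e+02 -6.33680048e-02  1.33225331e+01]
(array([[ 0.47127036, -0.15769792],
       [ 0.49131802, -0.20040239]]), np.float64(0.0471760651574391), array([ 0.54312647, -0.16685053]), np.float64(12.752349020244736), [68.6328125, 31.6796875])
5.5 [ 0.54242057 -0.16480326  0.06833976] [ 1.79985520e+02 -6.12886703e-02  1.33259691e+01]
```

View pics/h2.png

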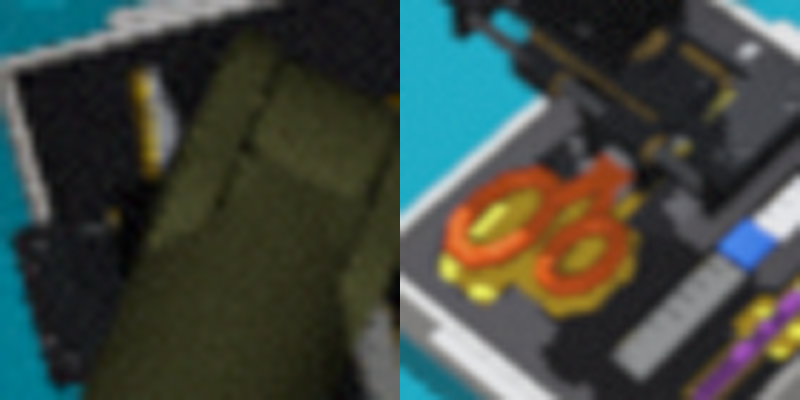

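```bash
python3 - <<'E'
from m import *
o=env.get_obs();print(o["tool_pos"],o["tool_rot"])
c=cam.read_camera("top");roi=(276,174,26,22)
a=np.radians(13.47);ex=np.array([np.cos(a),np.sin(a)]);ey=np.array([-ex[1],ex[0]])
P=np.array([.5442,-.1619])
u=up(c,roi);z=o["tool_pos"][2]-.0231+.008
g=mask(u,(0,0,75),(180,80,255));y=mask(u,(20,120,70),(36,255,255))
for nm,m,zz in(("steel",g,z),("yellow",y,.0275)):
    n,l,st,_=cv2.connectedComponentsWithStats(m)
    for k in range(1,n):
        if st[k,4]<300: continue
        yy,xx=np.nonzero(l==k);W=plane(c,back(np.c_[xx,yy],roi),zz)[:,:2]-P
        p=np.c_[W@ex,W@ey]*1e3
        print(nm,st[k],"x",p[:,0].min(),p[:,0].max())
        for x0 in range(60,115,6):
            q=p[abs(p[:,0]-x0)<2]
            if len(q):print("  x",x0,"y",q[:,1].min().round(1),q[:,1].max().round(1))
E
```

```text
[ 0.54242057 -0.16480326  0.06833976] [ 1.79985520e+02 -6.12886703e-02  1.33259691e+01]
steel [  0   0  70  21 829] x 121.02162229729966 131.11609655706218
steel [  57   39   34   97 1601] x 57.170797024971755 105.30173338114591
  x 60 y -0.2 5.6
  x 66 y -5.0 4.7
  x 72 y -7.9 3.6
  x 78 y -8.0 2.8
  x 84 y -7.5 3.5
  x 90 y -6.1 3.1
  x 96 y -6.0 0.9
  x 102 y -5.9 -0.1
yellow [  45   39   27  103 1121] x 57.87846421771294 109.71115384278046
  x 60 y 3.7 9.7
  x 66 y 3.3 10.1
  x 72 y 2.1 9.3
  x 78 y 1.8 8.1
  x 84 y 1.4 6.5
  x 90 y 1.9 5.3
  x 96 y 0.0 5.7
  x 102 y -1.4 5.3
  x 108 y -1.0 3.9
```

In the tool's units: 0.0095 m / 0.6 = 0.0158, -0.0018 m / 0.6 = -0.003, -0.2 degrees / 360 = -0.0006.

Emit:
inch_along(moves={"x":[0.0015,0.0015,0.0015,0.0015,0.0015,0.0015,0.0015,0.0015],"y":[-0.003,-0.003,-0.003,-0.003,-0.003,-0.003,-0.003,-0.003],"z":[0,0.0033,0.0067,0.01,0.0133,0.0158,0.0158,0.0158],"rz":[-0.0006,-0.0006,-0.0006,-0.0006,-0.0006,-0.0006,-0.0006,-0.0006],"jaw":[0.01,0.01,0.01,0.01,0.01,0.01,0.01,0.01]})

```text
time_s: 6.22
tool_pos: [0.5423, -0.1628, 0.0581]
tool_rot: [-180.0, 0.0, 13.5]
force: [-0.5, -0.1, -0.7]
grip_width: 0.0235
grasp_force: 45.0
```

```bash
python3 go.py .5437 -.1635 .0506 13.5 1
```

```text
t 6.2167 shift [0.0012 0.001  0.0075] turn 0.02 rot [-1.800e+02  1.000e-02  1.352e+01] pos [ 0.5423 -0.1628  0.0581] F [-0.5 -0.1 -0.7] w 0.0235 q [-20.  21.  40. 108. -16.  57. -49.]
```

In the tool's units: 0.003 m / 0.6 = 0.005, 0.0003 m / 0.6 = 0.0005.

Emit:
inch_along(moves={"x":[0.001,0.001,0.001,0.001,0.001,0.001],"y":[0.0005,0.0005,0.0005,0.0005,0.0005,0.0005],"z":[0,0.0017,0.0033,0.005,0.005,0.005],"rz":[0,0,0,0,0,0],"jaw":[0.01,0.01,0.01,0.01,0.01,0.01]}, squeeze=55)

```text
time_s: 6.72
tool_pos: [0.5435, -0.1632, 0.056]
tool_rot: [180.0, -0.1, 13.5]
force: [-2.2, 0.5, 5.1]
grip_width: 0.023
grasp_force: 55.0
```

```bash
python3 go.py .5437 -.1635 .0506 13.5 1
```

```text
t 6.7167 shift [0.0001 0.0004 0.0054] turn 0.02 rot [ 1.7999e+02 -5.0000e-02  1.3520e+01] pos [ 0.5435 -0.1632  0.056 ] F [-2.2  0.5  5.1] w 0.023 q [-20.  21.  40. 108. -16.  57. -49.]
```

In the tool's units: 0.004 m / 0.6 = 0.0067, 0.003 m / 0.6 = 0.005.

Emit:
inch_along(moves={"x":[0,0,0,0,0,0],"y":[0,0,0,0,0,0],"z":[0.0017,0.0033,0.005,0.0067,0.0067,0.0067],"rz":[0,0,0,0,0,0],"jaw":[0.01,0.01,0.01,0.01,0.01,0.01]})

```text
time_s: 7.22
tool_pos: [0.544, -0.163, 0.0521]
tool_rot: [180.0, -0.1, 13.5]
force: [-0.8, -0.1, 5.2]
grip_width: 0.0231
grasp_force: 55.0
```

```bash
python3 go.py .5437 -.1635 .0506 13.5 1
```

```text
t 7.2167 shift [-0.0004  0.0005  0.0015] turn 0.04 rot [ 1.7998e+02 -1.0000e-01  1.3540e+01] pos [ 0.544  -0.163   0.0521] F [-0.8 -0.1  5.2] w 0.0231 q [-20.  22.  40. 108. -17.  56. -49.]
```

In the tool's units: 0.002 m / 0.6 = 0.0033, 0.001 m / 0.6 = 0.0017.

Emit:
inch_along(moves={"x":[0,0,0,0],"y":[0,0,0,0],"z":[0.0017,0.0033,0.0033,0.0033],"rz":[0,0,0,0],"jaw":[0.01,0.01,0.01,0.01]})

```text
time_s: 7.55
tool_pos: [0.544, -0.163, 0.0509]
tool_rot: [-180.0, -0.1, 13.5]
force: [-2.4, 1.1, 10.6]
grip_width: 0.0226
grasp_force: 63.1
```

```bash
python3 go.py .5437 -.1635 .0506 13.5 1
```

```text
t 7.55 shift [-0.0004  0.0004  0.0003] turn 0.03 rot [-1.7999e+02 -1.1000e-01  1.3530e+01] pos [ 0.544  -0.163   0.0509] F [-2.4  1.1 10.6] w 0.0226 q [-20.  22.  40. 108. -17.  56. -49.]
```

Emit:
inch_along(moves={"x":[0,0,0,0],"y":[0,0,0,0],"z":[0.0008,0.0017,0.0017,0.0017],"rz":[0,0,0,0],"jaw":[0.01,0.01,0.01,0.01]})

```text
time_s: 7.88
tool_pos: [0.544, -0.1631, 0.0508]
tool_rot: [-180.0, -0.1, 13.5]
force: [-5.5, 2.8, 17.4]
grip_width: 0.0228
grasp_force: 65.6
```

In the tool's units: -0.001 m / 0.6 = -0.0017.

Emit:
inch_along(moves={"x":[0,0,0,0,0],"y":[0,0,0,0,0],"z":[-0.0017,-0.0017,-0.0017,-0.0017,-0.0017],"rz":[0,0,0,0,0],"jaw":[0.023,0.04,0.04,0.04,0.04]}, squeeze=20)

```text
time_s: 8.3
tool_pos: [0.545, -0.1655, 0.051]
tool_rot: [179.7, -0.2, 13.5]
force: [1.8, -4.8, 6.0]
grip_width: 0.0381
grasp_force: 3.1
```

Emit:
inch_along(moves={"x":[0,0,0,-0.05,-0.1033,-0.1033,-0.1033,-0.1033],"y":[0,0,0,0,0,0,0,0],"z":[-0.0167,-0.05,-0.0833,-0.0833,-0.0833,-0.0833,-0.0833,-0.0833],"rz":[0,0,0,0,0,0,0,0],"jaw":[0.04,0.04,0.01,0,0,0,0,0]})

```text
time_s: 8.97
tool_pos: [0.4834, -0.1768, 0.0997]
tool_rot: [-180.0, -0.1, 13.5]
force: [0.9, 0.5, -0.9]
grip_width: 0.0077
grasp_force: 0.0
```

```bash
python3 go.py .4837 -.1774 .0565 13.5 1
python3 - <<'E'
from m import *
i=[]
for n,(x,y),r in(("top",(290,203),32),("side",(262,230),35)):
    c=cam.read_camera(n);cv2.imwrite(f"pics/{n}3.png",c["color"]);i.append(cv2.resize(c["color"][y-r:y+r,x-r:x+r],(400,400),interpolation=cv2.INTER_CUBIC))
cv2.imwrite("pics/h3.png",np.hstack(i))
E
```

```text
t 8.9667 shift [0.0001 0.0007 0.0432] turn 0.04 rot [-1.7997e+02 -8.0000e-02  1.3540e+01] pos [ 0.4834 -0.1768  0.0997] F [ 0.9  0.5 -0.9] w 0.0077 q [-23.  11.  44. 113.  -9.  60. -52.]
```

View pics/h3.png

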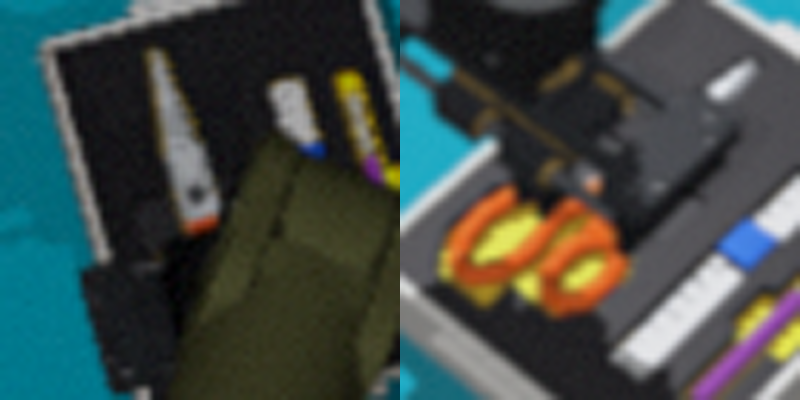

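In the tool's units: 0.0445 m / 0.6 = 0.0742, 0.0435 m / 0.6 = 0.0725.

Emit:
inch_along(moves={"x":[0,0,0,0,0,0,0,0],"y":[0,0,0,0,0,0,0,0],"z":[0.0333,0.0583,0.065,0.0683,0.0708,0.0725,0.0742,0.0742],"rz":[0,0,0,0,0,0,0,0],"jaw":[0,0,0,0,0,0,0,0]})

```text
time_s: 9.73
tool_pos: [0.4835, -0.1776, 0.0563]
tool_rot: [-180.0, -0.1, 13.5]
force: [-2.9, 1.9, 8.5]
grip_width: 0.0007
grasp_force: 3.7
```

```bash
python3 go.py .4837 -.1774 .0565 13.5 1
```

```text
t 9.7333 shift [ 0.0003 -0.0001 -0.0002] turn 0.02 rot [-1.7997e+02 -7.0000e-02  1.3520e+01] pos [ 0.4835 -0.1776  0.0563] F [-2.9  1.9  8.5] w 0.0007 q [-21.  15.  43. 115. -12.  55. -49.]
```

Emit:
inch_along(moves={"x":[0,0,0,0],"y":[0,0,0,0],"z":[0.0017,0.0025,0.0025,0.0025],"rz":[0,0,0,0],"jaw":[0,0,0,0]})

```text
time_s: 10.07
tool_pos: [0.4836, -0.1776, 0.0559]
tool_rot: [-179.9, -0.1, 13.5]
force: [-6.2, 2.3, 16.9]
grip_width: 0.0003
grasp_force: 8.5
```

Emit:
inch_along(moves={"x":[0,0,0.0583,0.1167,0.1533,0.1533,0.1533,0.1533],"y":[0,0,0,0,0,0,0,0],"z":[-0.025,-0.05,-0.05,-0.05,-0.05,-0.05,-0.05,-0.05],"rz":[0,0,0,0,0,0,0,0],"jaw":[0,0,0,0,0,0,0,0]})

```text
time_s: 10.73
tool_pos: [0.5716, -0.1566, 0.0834]
tool_rot: [180.0, 0.0, 13.5]
force: [-0.0, -0.2, -0.2]
grip_width: 0.0007
grasp_force: 0.0
```

```bash
python3 go.py .5729 -.1561 .0565 13.5 1
```

```text
t 10.7333 shift [ 0.0014 -0.0002  0.0269] turn -0.01 rot [1.7998e+02 3.0000e-02 1.3490e+01] pos [ 0.5716 -0.1566  0.0834] F [-0.  -0.2 -0.2] w 0.0007 q [-21.  22.  41. 103. -17.  61. -51.]
```

In the tool's units: 0.0285 m / 0.6 = 0.0475, 0.0275 m / 0.6 = 0.0458.

Emit:
inch_along(moves={"x":[0,0,0,0,0,0,0,0],"y":[0,0,0,0,0,0,0,0],"z":[0.0167,0.0317,0.0383,0.0417,0.0442,0.0458,0.0475,0.0475],"rz":[0,0,0,0,0,0,0,0],"jaw":[0,0,0,0,0,0,0,0]})

```text
time_s: 11.4
tool_pos: [0.5707, -0.1559, 0.0569]
tool_rot: [-179.8, 0.1, 13.5]
force: [-10.2, 2.6, 19.5]
grip_width: 0.0004
grasp_force: 9.7
```

```bash
python3 go.py .5729 -.1561 .0565 13.5 1
```

```text
t 11.4 shift [0.0021 0.0007 0.0004] turn -0.02 rot [-1.798e+02  1.400e-01  1.348e+01] pos [ 0.5707 -0.1559  0.0569] F [-10.2   2.6  19.5] w 0.0004 q [-20.  24.  40. 104. -18.  58. -49.]
```

Emit:
inch_along(moves={"x":[0,0,0,0],"y":[0,0,0,0],"z":[0.0013,0.0025,0.0025,0.0025],"rz":[0,0,0,0],"jaw":[0,0,0,0]})

```text
time_s: 11.73
tool_pos: [0.5707, -0.1559, 0.0568]
tool_rot: [-179.7, 0.1, 13.5]
force: [-13.6, 4.6, 29.1]
grip_width: 0.0002
grasp_force: 14.5
```

In the tool's units: -0.09 m / 0.6 = -0.15, -0.07 m / 0.6 = -0.1167.

Emit:
inch_along(moves={"x":[0,0,-0.0583,-0.1167,-0.15,-0.15,-0.15,-0.15],"y":[0,0,0,0,0,0,0,0],"z":[-0.025,-0.05,-0.05,-0.05,-0.05,-0.0333,-0.0083,-0.005],"rz":[0,0,0,0,0,0,0,0],"jaw":[0,0,0,0,0,0,0,0]})

```text
time_s: 12.4
tool_pos: [0.4849, -0.177, 0.0559]
tool_rot: [-180.0, -0.0, 13.5]
force: [-3.6, 1.1, 15.3]
grip_width: 0.0002
grasp_force: 7.8
```

Emit:
inch_along(moves={"x":[0,0,0,0],"y":[0,0,0,0],"z":[0.0017,0.0033,0.0033,0.0033],"rz":[0,0,0,0],"jaw":[0,0,0,0]})

```text
time_s: 12.73
tool_pos: [0.485, -0.1771, 0.0558]
tool_rot: [-179.9, 0.0, 13.5]
force: [-6.5, 1.8, 16.9]
grip_width: 0.0004
grasp_force: 9.1
```

Both ends are down on the floor. I'll retreat up and clear, then check.

In the tool's units: -0.16 m / 0.6 = -0.2667, -0.15 m / 0.6 = -0.25.

Emit:
inch_along(moves={"x":[0,0,0,0,0,0,0,0],"y":[0,0,0,0,-0.0667,-0.1333,-0.2,-0.2667],"z":[-0.05,-0.1167,-0.1833,-0.25,-0.25,-0.25,-0.25,-0.25],"rz":[0,0,0,0,0,0,0,0],"jaw":[0,0,0,0.02,0.04,0.04,0.04,0.04]})

```text
time_s: 13.4
tool_pos: [0.4471, -0.0195, 0.2048]
tool_rot: [-180.0, -0.1, 13.5]
force: [1.4, 0.9, 0.6]
grip_width: 0.0262
grasp_force: 0.0
```

Emit:
inch_along(moves={"x":[0,0,0,0,0],"y":[-0.0667,-0.1333,-0.1667,-0.1667,-0.1667],"z":[0,0,0,0,0],"rz":[0,0,0,0,0],"jaw":[0.04,0.04,0.04,0.04,0.04]})

```text
time_s: 13.82
tool_pos: [0.4239, 0.0769, 0.2042]
tool_rot: [180.0, 0.0, 13.7]
force: [1.2, -0.1, -0.9]
grip_width: 0.0398
grasp_force: 0.0
```

```bash
python3 - <<'E'
from m import *
i=[]
for n,(x,y),r in(("top",(300,203),40),("side",(275,235),50)):
    c=cam.read_camera(n);i.append(cv2.resize(c["color"][y-r:y+r,x-r:x+r],(400,400),interpolation=cv2.INTER_CUBIC))
cv2.imwrite("pics/h4.png",np.hstack(i))
E
```

```text
(no output)
```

View pics/h4.png

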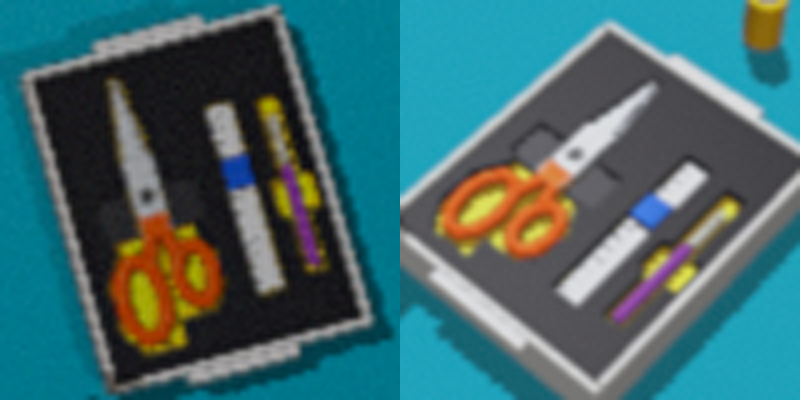

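```bash
python3 -c "
from cell import env, cam
print(env.sign_off())"
```

```text
the job is handed in; nothing more can be done
None
```

The shears are in their own cut-out the right way round, pressed home (solid under 17 N at the bows and 29 N at the shank) and level to within about 1 mm. The gripper has let go, the other tray tools look unmoved, and I handed the job in at about 14 s on the robot clock.

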